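# Strip the sieve shaker's nested cups for washing

## Task

Strip the little sieve shaker for washing: press its spring catch, draw the hold-down bridge all the way back by its knob, and lift the nested sieve cups out one at a time, smallest (innermost) first, standing each upright and wholly on the ribbed rubber mat before you take the next. When every cup is out and standing on the mat, none inside another, slide the bridge back over the empty pan until the catch clicks and holds it. Leave the mortar, the tin and the jar where they are.

Things in the scene. Friction and masses are not known exactly. Their poses are not given: they have to be found in the camera images.
- shaker: Fixed grey box 320 x 200 x 40 mm. Origin on the table under its middle; x along the two rails, towards where the bridge parks; z up. Round pan holding the nest, 140 mm across, rim 67 mm and floor 45 mm above the table, centred at x = -60 mm, y = 0. Catch housing (top 35 mm up) on the +y side out to y = 172 mm. Uprights of the bridge at y = +-87 mm.
- bridge (a joint): Slide of the hold-down bridge (arch over the nest) along the shaker's +x, m. Latched: 0 to 0.003, bar over the pan's middle; 0.15 = end stop; -0.004 = inner stop. A spring pushes it out, 5 N at 0, none at 0.125; friction 2 N: let go by the catch it springs out to about 0.075; draw it on by the knob, it then stays. Pushed home (up to 15 N over the catch, to 0 or beyond) it clicks.
- bridge_knob (a point): Upright black cylindrical knob, 24 mm across and 40 mm tall, on the middle of the bridge's bar (bar 30 mm wide along x, underside 170 mm, top 180 mm above the table). This point is on its axis, 205 mm above the table; the knob's top is at 220 mm. It moves with the bridge.
- catch (a joint): Travel of the spring catch, in m: 0 = up (locking), grows as it is pressed down, 0.015 = bottom. From about 0.012 it frees the bridge, which then springs out by itself. 3 N at the top, 6 N at the bottom, plus a little friction. It comes up again when let go.
- catch_pad (a point): Middle of the top of the catch's grey thumb pad, 34 x 34 mm, 56 mm above the table when up; at x = -40 mm, y = 150 mm of the shaker's frame, 59 mm to the outside of the bridge's upright. Press straight down.
- mat: Fixed black ribbed rubber drying mat, 300 x 300 x 4 mm, its sides along x and y of this frame. Origin at the middle of its underside; its top is 4 mm above the table (ribs are only for looks).
- cup1: Smallest of five steel sieve cups (may be absent): 46 mm outside diameter, rim 50 mm above the underside, wall 3 mm, base 5 mm thick, about 50 g. Origin: centre of its underside; z up through the mouth. A flat tab rises from the rim at its +x side: 8 mm thick (x), 26 mm wide (y), centred 21.5 mm from the axis, top 95 mm above the underside. The cups start nested in the pan, tabs pointing different ways.
- cup2: Second smallest of five steel sieve cups (may be absent): 66 mm outside diameter, rim 55 mm above the underside, wall 3 mm, base 5 mm thick, about 80 g. Origin: centre of its underside; z up through the mouth. A flat tab rises from the rim at its +x side: 8 mm thick (x), 26 mm wide (y), centred 31.5 mm from the axis, top 100 mm above the underside. The cups start nested in the pan, tabs pointing different ways.
- cup3: Third smallest of five steel sieve cups (may be absent): 86 mm outside diameter, rim 60 mm above the underside, wall 3 mm, base 5 mm thick, about 110 g. Origin: centre of its underside; z up through the mouth. A flat tab rises from the rim at its +x side: 8 mm thick (x), 26 mm wide (y), centred 41.5 mm from the axis, top 105 mm above the underside. The cups start nested in the pan, tabs pointing different ways.
- cup4: Fourth smallest of five steel sieve cups (may be absent): 106 mm outside diameter, rim 65 mm above the underside, wall 3 mm, base 5 mm thick, about 140 g. Origin: centre of its underside; z up through the mouth. A flat tab rises from the rim at its +x side: 8 mm thick (x), 26 mm wide (y), centred 51.5 mm from the axis, top 110 mm above the underside. The cups start nested in the pan, tabs pointing different ways.
- cup5: Largest of five steel sieve cups (may be absent): 126 mm outside diameter, rim 70 mm above the underside, wall 3 mm, base 5 mm thick, about 170 g. Origin: centre of its underside; z up through the mouth. A flat tab rises from the rim at its +x side: 8 mm thick (x), 26 mm wide (y), centred 61.5 mm from the axis, top 115 mm above the underside. The cups start nested in the pan, tabs pointing different ways.
- mortar: Grey stone mortar, 130 mm across, 85 mm tall, 2 kg, origin at its underside. Leave alone.
- tin: Cream tea tin 86 x 116 x 122 mm, origin at its underside. Leave alone.
- jar: Amber jar 64 mm across, 100 mm tall, origin at its underside. Leave alone.
Mind the look-alikes: they are no part of the job. What is shaped like the cup4 but red is not meant.

How it is judged (in metres and radians):
On the way, in this order (a step that is already met when the one before it is completed fails the run):
1. the catch has been pressed and the bridge drawn all the way back (to within 12 mm of its stop) (value of joint bridge above 0.138 m), for 0.2 s.
2. the smallest cup (if present) stands by itself wholly on the mat, upright and let go, base flat on the mat (x of cup1 in the frame of mat between -0.135 and 0.135 m and y of cup1 in the frame of mat between -0.135 and 0.135 m and z of cup1 in the frame of mat between 0.001 and 0.0075 m and angle between cup1's own z axis and vertical below 0.08 rad and linear speed of cup1 below 0.05 m/s and contact force between the fingers and cup1 below 0.3 N), for 0.3 s.
3. the second cup (if present) stands by itself wholly on the mat, upright and let go, base flat on the mat (x of cup2 in the frame of mat between -0.125 and 0.125 m and y of cup2 in the frame of mat between -0.125 and 0.125 m and z of cup2 in the frame of mat between 0.001 and 0.0075 m and angle between cup2's own z axis and vertical below 0.08 rad and linear speed of cup2 below 0.05 m/s and contact force between the fingers and cup2 below 0.3 N), for 0.3 s.
4. the third cup (if present) stands by itself wholly on the mat, upright and let go, base flat on the mat (x of cup3 in the frame of mat between -0.115 and 0.115 m and y of cup3 in the frame of mat between -0.115 and 0.115 m and z of cup3 in the frame of mat between 0.001 and 0.0075 m and angle between cup3's own z axis and vertical below 0.08 rad and linear speed of cup3 below 0.05 m/s and contact force between the fingers and cup3 below 0.3 N), for 0.3 s.
5. the fourth cup (if present) stands by itself wholly on the mat, upright and let go, base flat on the mat (x of cup4 in the frame of mat between -0.105 and 0.105 m and y of cup4 in the frame of mat between -0.105 and 0.105 m and z of cup4 in the frame of mat between 0.001 and 0.0075 m and angle between cup4's own z axis and vertical below 0.08 rad and linear speed of cup4 below 0.05 m/s and contact force between the fingers and cup4 below 0.3 N), for 0.3 s.
6. the largest cup (if present) stands by itself wholly on the mat, upright and let go, base flat on the mat (x of cup5 in the frame of mat between -0.095 and 0.095 m and y of cup5 in the frame of mat between -0.095 and 0.095 m and z of cup5 in the frame of mat between 0.001 and 0.0075 m and angle between cup5's own z axis and vertical below 0.08 rad and linear speed of cup5 below 0.05 m/s and contact force between the fingers and cup5 below 0.3 N), for 0.3 s.
7. the bridge is back over the empty pan and the catch has clicked (value of joint bridge below 0.008 m and value of joint catch below 0.004 m and contact force between the fingers and shaker below 0.5 N), for 0.3 s.
At the end, for the whole second after the job is handed in: Every cup present stands upright (within 0.08 rad) and still, its base flat on the mat (not in another cup) wholly on the mat (overhanging its edge by no more than 8 mm), let go; the bridge is within 8 mm of home, held by the catch, which is up (within 4 mm) (all of step 2 and all of step 3 and all of step 4 and all of step 5 and all of step 6 and all of step 7); the robot touches nothing.
It fails at once if the mortar is disturbed (moved more than 30 mm or tipped) (distance of mortar from where it was at the start of the episode above 0.03 m or angle between mortar's own z axis and vertical above 0.3 rad).
It fails at once if the tin is disturbed (moved more than 30 mm or tipped) (distance of tin from where it was at the start of the episode above 0.03 m or angle between tin's own z axis and vertical above 0.3 rad).
It fails at once if the jar is disturbed (moved more than 30 mm or tipped) (distance of jar from where it was at the start of the episode above 0.03 m or angle between jar's own z axis and vertical above 0.3 rad).
Of cup1, cup2, cup3, cup4, cup5 only 3 to 5 are there at a start; the rules pass over those that are not, and their reading is None.
At some moment in a run one of cup1, cup2, cup3, cup4, cup5 may be knocked a few centimetres aside while the robot is not near it.
It also fails if it takes over 210 s, if anything falls off the work surface, if the arm or the gripper's body presses on something with over 40 N, if the wrist force passes 120 N, or if a joint passes its speed limit or range.

## Robot

A 6-joint arm with a two-finger parallel gripper is mounted at the origin on the work surface. World frame = base frame: x ahead of the robot, y to its left, z up, the work surface at z = 0. Lengths are in mm, angles in rad, forces in N, time in s.
With the tool pointing down it reaches from about 325 to 900 mm from the base axis. Payload 6.1 kg.
Tool frame: the origin (TCP) lies at the very end of the fingers, on their centre line; the grasp point (between the pads) lies hold_point_z behind it (hold_point_z is the distance from the TCP to the grasp point, in mm); z points along the fingers, y is the line along which they close (so a half turn about z gives the same grasp; the last joint's range is limited). The gripper opens to 85 mm and grips with 20 to 120 N. Pads are 22 mm wide; open, the fingers measure 114 mm over their backs; the gripper's body (76 mm by 85 mm) begins 54 mm behind the grasp point. The pads swing forward as they close: fully open they stand 13 mm farther back than shut.
Start: joints at [1.001, 0.22, 1.526, -0, 1.395, -0.126], TCP at [268.356, 564.447, 231.3] pointing down, gripper open.
Joint ranges: [-2.98, 2.98], [-0.91, 2.08], [0.09, 2.57], [-1.24, 4.39], [0.2, 2.65], [-2.68, 2.68]. Speed limits (rad/s): [2.57, 2.57, 3.01, 3.14, 3.14, 3.14].

## Interface

Orientations are given as a unit quaternion [w, x, y, z].
In Python, from cell import movep, move_linear, set_joints, let_go, close, pause, ik, read_state, capture, camera_info, PlanningError, job_done, hold_point_z gives the robot as it stands. Calls block until the motion is done:
- movep(position, orientation): joint-space move of the TCP to a pose.
- move_linear(position, feed=150, rot=None, guard=None): straight line of the TCP; rot=None keeps the orientation; feed is the mean speed in mm/s. With guard (N) it stops when the force on the tool has changed by that much, and returns True; else False.
- set_joints(angles): joint-space move.
- let_go() and close(force=None): open the fingers fully, or close them until they stop; force is the grip in N (None keeps the last).
- pause(seconds).
- ik(position, orientation): joint angles nearest the present ones, or None.
- read_state(): the state.
- capture(name): name is "scene" or "top"; returns (picture, depth): 420x560x3 uint8, red, green, blue; 420x560 float32, mm along the optical axis (not along the pixel's ray), 0 where there is no reading.
- camera_info(name): a dict with "K" (3x3 intrinsics, pixels), "D" ([k1, k2, p1, p2, k3] as OpenCV has them; the pictures are not rectified), "origin" and "rotation" of the camera in the world. Camera axes: x right, y up, looking along -z (the intrinsics and any distortion apply to the point x, -y, -z); pixel columns grow to the right and rows downward; lengths in mm; the calibration is good to about 2 mm. A picture is of the moment at which its call begins. camera_info takes no time and is no camera call.
A pose or a line that the arm cannot do raises PlanningError and nothing moves.
- job_done(): hands the job in; it is judged then, once.
The state is a dict: "t": time; "joint_pos": joint angles; "dq": joint speeds; "tau": joint torques, N m; "tcp_pos": TCP position; "eef_rot": TCP orientation; "force": force on the tool from outside, world axes, zero at the start; "wrist_torque": the same for the moment, N m; "grip_width": opening from 0.0 (shut) to 1.0 (fully open); "grip_force": force on a finger pad.
Only numpy, scipy, OpenCV 4.12 (cv2) and the standard library are available. Lean on these libraries where they do the work, as an engineer would, in place of code of your own. Each camera call takes 0.05 s, during which the arm holds its last target. There are 200 camera calls.

## Working session

There is one attempt and no reset: what is moved stays moved. The work goes in short steps, each a Python script; the robot and the scene stay as the last script left them, time stands still between calls to the robot, and variables do not carry over. Pictures are saved under pics/ and viewed, at most 14 in all, crops included, and the job is handed in when it is done.

```bash
ls; mkdir -p pics; cat > h.py <<'E'
import numpy as np, cv2
from cell import *
def snap(name,fn):
    p,d=capture(name); cv2.imwrite(f'pics/{fn}.png',cv2.cvtColor(p,cv2.COLOR_RGB2BGR)); np.save(f'pics/{fn}.npy',d); return p,d
def cloud(name,d):
    c=camera_info(name);K=np.array(c['K'],float);D=np.array(c['D'],float)
    h,w=d.shape;v,u=np.mgrid[:h,:w]
    n=cv2.undistortPoints(np.stack([u,v],-1).reshape(-1,1,2).astype(np.float64),K,D).reshape(h,w,2)
    P=np.stack([n[...,0]*d,-n[...,1]*d,-d],-1)
    return P@np.array(c['rotation'],float).T+np.array(c['origin'],float)
E
python3 - <<'E'
from h import *
for n in('top','scene'):
    snap(n,n+'0');c=camera_info(n);print(n,c['origin'],c['rotation'],c['K'],c['D'])
print(read_state(),hold_point_z)
E
```

```text
pics
top [ 315.56185734    2.17753816 1132.15411113] [ 0.71229062  0.07108238 -0.07018806 -0.69473952] [[427.49835896   0.         288.94400642]
 [  0.         427.49835896 212.31200882]
 [  0.           0.           1.        ]] [0.03572577 0.         0.         0.         0.        ]
scene [1068.15808666 -432.03540651  985.53418822] [0.8358388  0.302523   0.14952216 0.43300862] [[474.82599505   0.         282.51529238]
 [  0.         474.82599505 198.7569407 ]
 [  0.           0.           1.        ]] [-0.1548998  0.         0.         0.         0.       ]
{'t': 0.1, 'joint_pos': array([ 1.00088420e+00,  2.21155838e-01,  1.52752747e+00, -5.26857933e-06,
        1.39469042e+00, -1.26135511e-01]), 'dq': array([ 8.50744156e-05, -8.63907496e-04, -3.38485161e-03, -1.34448490e-03,
        9.22472380e-04,  1.32727310e-03]), 'tau': array([ 1.46707338e-03, -4.98241997e+01, -3.90546727e+01, -1.02352765e-04,
        5.77383122e-03, -3.27696534e-05]), 'tcp_pos': array([268.06856614, 563.97667415, 230.28703475]), 'eef_rot': array([-3.01272283e-04,  2.20071490e-01,  9.75483340e-01, -8.38033803e-04]), 'force': array([-0.30231306, -0.38899679, -0.77439772]), 'wrist_torque': array([ 0.00628121,  0.02891838, -0.02984992]), 'grip_force': 0.0, 'grip_width': 0.9989404143497874} 18.700000000000003
```

View pics/top0.png

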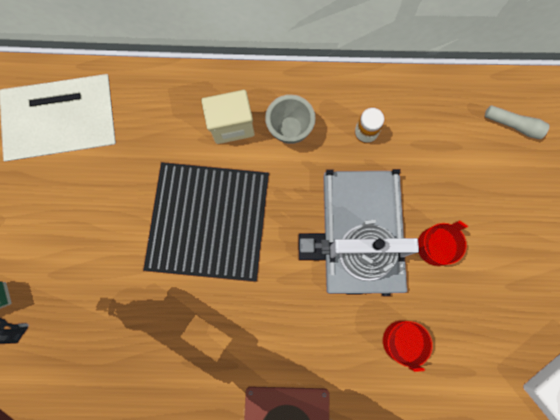

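View pics/scene0.png

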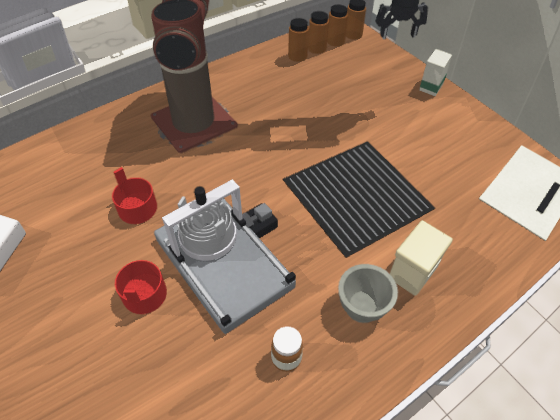

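The top view shows the shaker centred near (365,232), its rails pointing up (world +x) and the catch on the left at (312,246). The mat is at (207,221), the red look-alikes at (442,244) and (407,343). The tin, mortar and jar stand beyond, at (229,117), (290,118) and (370,124).

```bash
sed -i '2i from scipy.spatial.transform import Rotation as R' h.py; sed -i "s/np.array(c\['rotation'\],float).T/R.from_quat(c['rotation'],scalar_first=True).as_matrix().T/" h.py
python3 - <<'E'
from h import *
im=cv2.imread('pics/top0.png'); d=np.load('pics/top0.npy')
P=cloud('top',d); np.save('pics/P0.npy',P)
c=cv2.resize(im[160:300,290:430],None,fx=4.2,fy=4.2,interpolation=cv2.INTER_CUBIC);cv2.imwrite('pics/crop0.png',c)
def fit(m,tag,lo=300):
    m=cv2.morphologyEx(m.astype(np.uint8),cv2.MORPH_OPEN,np.ones((3,3)))
    n,l,s,ce=cv2.connectedComponentsWithStats(m)
    for i in range(1,n):
        if s[i,4]>lo:
            q=P[l==i][:,:2].astype(np.float32); r=cv2.minAreaRect(q); print(tag,ce[i].round(),r,np.median(P[l==i][:,2]))
z=P[...,2]
fit((im.max(2)<60)&(z<25)&(z>-10)&(P[...,0]>300),'mat')
fit((z>33)&(z<47)&(P[...,0]<800),'shaker')
fit((z>165)&(z<190),'bar',60)
fit((z>203)&(z<230),'knob',5)
fit((z>50)&(z<61),'pad',20)
for r in [(221,60),(372,250)]:pass
E
```

```text
mat [156. 206.] ((555.3135986328125, 364.73876953125), (11.355599403381348, 239.021240234375), 86.01310729980469) 4.364254794887188
mat [162. 218.] ((526.865234375, 345.5007629394531), (14.517175674438477, 291.62115478515625), 85.64822387695312) 4.493751489419765
mat [170. 219.] ((524.7222900390625, 324.3748474121094), (14.004260063171387, 291.885986328125), 85.69583129882812) 4.323541759495129
mat [186. 220.] ((521.8483276367188, 279.45697021484375), (14.324737548828125, 293.7168884277344), 86.06330108642578) 4.3907903597662425
mat [194. 221.] ((519.613525390625, 258.0167541503906), (14.259546279907227, 292.7835693359375), 86.26478576660156) 4.371399536405647
mat [203. 221.] ((518.6636352539062, 236.52513122558594), (12.974953651428223, 290.9991149902344), 85.87714385986328) 4.443370117384234
mat [219. 223.] ((515.8642578125, 192.04849243164062), (12.088826179504395, 293.7861328125), 85.73898315429688) 4.273555187734473
mat [227. 224.] ((513.5859375, 170.27981567382812), (12.578384399414062, 292.4462585449219), 86.1112289428711) 4.057669080057167
mat [235. 225.] ((513.1356201171875,
[... 894 characters left out ...]
1714) 179.92293319368468
knob [380. 244.] ((437.7294006347656, -191.757568359375), (22.65443229675293, 22.083709716796875), 44.11767578125) 219.59719130555305
pad [306. 245.] ((450.6029968261719, -38.96556091308594), (31.286298751831055, 30.56192398071289), 1.0384362936019897) 55.87764121142982
pad [325. 249.] ((443.2101135253906, -88.1733169555664), (23.596031188964844, 17.546968460083008), 0.3680807054042816) 55.06316436491625
pad [548. 381.] ((144.26966857910156, -613.275390625), (20.763715744018555, 82.66252136230469), 37.27435302734375) 57.12476373525806
pad [547. 402.] ((96.267333984375, -600.7743530273438), (51.35528564453125, 26.187076568603516), 16.928508758544922) 58.35851856814077
```

View pics/crop0.png

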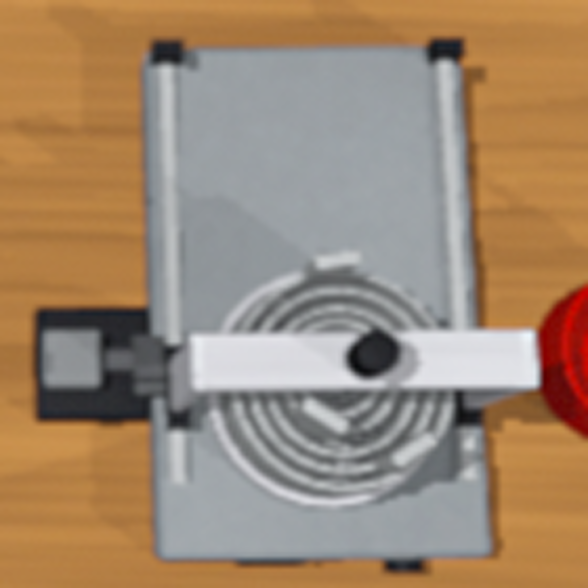

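```bash
cat >> h.py <<'E'
YAW=np.deg2rad(2.2); S0=np.array([497.7,-189.0])
def rot2(a): return np.array([[np.cos(a),-np.sin(a)],[np.sin(a),np.cos(a)]])
def sh(x,y): return S0+rot2(YAW)@[x,y]
def down(c,pos=None):
    """tool down, fingers closing along world angle c; of the two half turns, the one with the smaller |j6|"""
    best=None
    for a in (c+np.pi/2,c-np.pi/2):
        q=(R.from_euler('z',a)*R.from_euler('x',np.pi)).as_quat(scalar_first=True)
        if pos is None: return q
        j=ik(list(pos),list(q))
        if j is not None and (best is None or abs(j[5])<best[0]): best=(abs(j[5]),q)
    if best is None: raise PlanningError(f'no ik {pos} {c}')
    return best[1]
def V(xy,z): return [float(xy[0]),float(xy[1]),float(z)]
def st(*k):
    s=read_state(); print({i:np.round(s[i],2).tolist() for i in k+('t','tcp_pos','force','grip_width','grip_force')})
E
python3 - <<'E'
from h import *
P=np.load('pics/P0.npy')
c=np.array([P[r,cc] for cc,r in((163,166),(267,174),(256,278),(146,269))]);print(c.round(),c.mean(0))
xy=sh(-40,155); print('pad',xy)
close(40)
q=down(YAW,V(xy,150)); print(ik(V(xy,150),q))
movep(V(xy,260),q); move_linear(V(xy,75),feed=200)
print(move_linear(V(xy,41),feed=40,guard=30)); st(); pause(.3)
snap('top','top1'); d=cloud('top',np.load('pics/top1.npy'))
move_linear(V(xy,270),feed=250)
d=cloud('top',snap('top','top2')[1]); m=(d[...,2]>205)&(d[...,2]<230)&(abs(d[...,1]+190)<40)&(d[...,0]<700)
print('knob',cv2.minAreaRect(d[m][:,:2].astype(np.float32))); st()
E
```

```text
[[666. 356.   1.]
 [650.  69.   5.]
 [367.  88.   3.]
 [384. 376.   3.]] [516.90106349 222.3086034    2.91296195]
pad [451.77937294 -35.64976032]
[-0.25306761 -0.12390594  2.04191716  0.          1.22358144 -0.29146485]
False
{'t': 5.18, 'tcp_pos': [451.94, -35.68, 41.15], 'force': [-0.94, 0.7, 5.88], 'grip_width': -0.0, 'grip_force': 2.68}
knob ((509.8246765136719, -189.4039764404297), (21.40546989440918, 22.833110809326172), 45.290836334228516)
{'t': 6.65, 'tcp_pos': [450.69, -35.38, 267.78], 'force': [0.04, -0.07, -0.75], 'grip_width': 0.0, 'grip_force': 0.0}
```

```bash
python3 - <<'E'
from h import *
k=np.array([509.8,-189.4]); u=rot2(YAW)@[1,0]
q=down(YAW+np.pi/2,V(k,189)); let_go()
movep(V(k,280),q); move_linear(V(k,189),feed=120,guard=15); close(40); st()
e=k+u*79
print(move_linear(V(e,189),feed=80,guard=25)); st(); pause(.3)
let_go(); move_linear(V(e,290),feed=150)
movep(V([400,150],330),down(0,V([400,150],330)))
d=cloud('top',snap('top','top3')[1]); snap('scene','scene3'); m=(d[...,2]>205)&(d[...,2]<230)&(abs(d[...,1]+190)<40)&(d[...,0]<750)
print('knob',cv2.minAreaRect(d[m][:,:2].astype(np.float32)),'bridge',d[m][:,:2].mean(0)); st()
im=cv2.imread('pics/top3.png');cv2.imwrite('pics/crop3.png',cv2.resize(im[210:300,325:415],None,fx=6.5,fy=6.5,interpolation=cv2.INTER_CUBIC))
m=(d[...,2]>125)&(d[...,2]<170)&(np.hypot(d[...,0]-437,d[...,1]+191)<85)
n,l,s,ce=cv2.connectedComponentsWithStats(m.astype(np.uint8))
for i in range(1,n):
    p=d[l==i]; print(s[i,4],ce[i].round(),p.mean(0).round(),p[:,2].max().round(),[np.round(x,1) for x in cv2.minAreaRect(p[:,:2].astype(np.float32))])
E
```

```text
{'t': 10.14, 'tcp_pos': [510.11, -188.69, 189.49], 'force': [-1.12, 4.65, 4.15], 'grip_width': 0.27, 'grip_force': 39.58}
True
{'t': 11.12, 'tcp_pos': [584.72, -186.04, 189.51], 'force': [-1.95, 1.06, 4.02], 'grip_width': 0.27, 'grip_force': 39.67}
knob ((585.142333984375, -186.14764404296875), (22.920326232910156, 22.100324630737305), 66.65540313720703) bridge [ 583.79699347 -185.33343747]
{'t': 14.42, 'tcp_pos': [400.52, 149.39, 329.74], 'force': [-0.08, -0.07, 0.3], 'grip_width': 1.0, 'grip_force': 0.0}
68 [369. 223.] [ 495. -182.  151.] 163.0 [array([ 496.3, -182.7]), array([ 8.9, 26. ]), np.float64(8.5)]
61 [356. 245.] [ 441. -150.  154.] 163.0 [array([ 441.7, -151. ]), array([ 8.7, 25.2]), np.float64(77.7)]
76 [381. 244.] [ 445. -209.  151.] 163.0 [array([ 445.9, -210.2]), array([25.3,  8.6]), np.float64(26.3)]
67 [366. 259.] [ 409. -173.  152.] 164.0 [array([ 410.2, -174.7]), array([25.4,  8.2]), np.float64(57.2)]
58 [387. 267.] [ 393. -220.  154.] 163.0 [array([ 393.3, -221.4]), array([ 8. , 26.4]), np.float64(35.6)]
```

View pics/crop3.png

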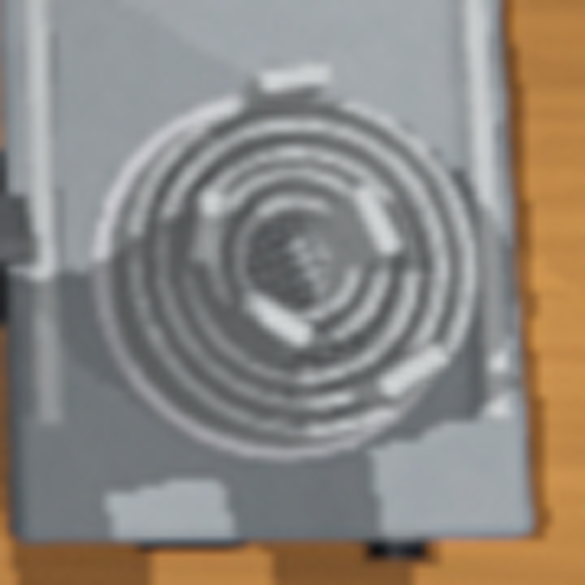

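The crop shows all five cups in place. Their tabs are at crop pixels: cup1 (281,320), cup2 (207,225), cup3 (378,220), cup4 (413,372), cup5 (292,78), though the fitted radii have to settle which tab belongs to which cup. The 3D radii give cup1 at -66° (r 20.6), cup2 at 149° (r 32), cup3 at 84° (r 40.5), cup4 at 215° (r 53.6) and cup5 at 8° (r 59). The cup1 grasp is crowded, so I'll grip only the top of its tab.

```bash
cat >> h.py <<'E'
M0=np.array([517.,222.3]); MY=np.deg2rad(-4)
def mat(x,y): return M0+rot2(MY)@[x,y]
RT={1:21.5,2:31.5,3:41.5,4:51.5,5:61.5}
SPOT={1:(0,15),2:(-100,105),3:(95,95),4:(-88,-90),5:(84,-84)}
def pickplace(n,tab,tdir,zt,pdir,cdir=None,shift=0,bottom=None):
    """tab: xy of tab, tdir: its outward angle (rad), zt: TCP height of grasp, pdir: tab angle wanted on the mat; returns nothing"""
    tab=np.array(tab,float); cdir=tdir if cdir is None else cdir
    bottom=70-5*n if bottom is None else bottom
    g=tab+shift*np.array([np.cos(cdir),np.sin(cdir)])
    zu=zt+185-bottom
    q=down(cdir,V(g,zt)); 
    dst=mat(*SPOT[n])+RT[n]*np.array([np.cos(pdir),np.sin(pdir)])
    qp=(R.from_euler('z',pdir-tdir)*R.from_quat(q,scalar_first=True)).as_quat(scalar_first=True)
    zp=zt-bottom+4+1.0
    assert ik(V(dst,zp),qp) is not None
    let_go(); movep(V(g,zu),q); move_linear(V(g,zt+30),feed=200)
    print('down',move_linear(V(g,zt),feed=60,guard=8)); close(40); st()
    move_linear(V(g,zu),feed=120); st()
    if read_state()['grip_width']<0.04: print('MISSED'); return
    movep(V(dst,zu),qp); move_linear(V(dst,zp+25),feed=200)
    print('touch',move_linear(V(dst,zp-1),feed=25,guard=4)); st(); let_go(); pause(.2)
    move_linear(V(dst,zp+150),feed=200); 
def look(fn):
    """park aside, photograph, list tabs (z>70 over mat, >125 over pan)"""
    p=V([330,0],330) ; movep(p,down(np.pi/2,p))
    d=cloud('top',snap('top',fn)[1]); z=d[...,2]
    X=d-np.array([*M0,0]); onm=(abs(X[...,0])<170)&(abs(X[...,1])<170)&(z>72)&(z<130)
    pan=(z>125)&(z<170)&(np.hypot(d[...,0]-437,d[...,1]+191)<85)
    for nm,m in(('mat',onm),('pan',pan)):
        k,l,s,ce=cv2.connectedComponentsWithStats(m.astype(np.uint8))
        for i in range(1,k):
            if s[i,4]>8:
                p=d[l==i]; b=cv2.minAreaRect(p[:,:2].astype(np.float32)); print(nm,s[i,4],ce[i].round(),'zmax',p[:,2].max().round(),[np.round(x,1) for x in b])
    return d
E
python3 - <<'E'
from h import *
r=np.deg2rad
pickplace(1,(445.9,-210.2),r(-64.5),148,r(-90),cdir=r(-72),shift=3)
look('top4'); im=cv2.imread('pics/top4.png');cv2.imwrite('pics/crop4.png',cv2.resize(im[150:300,140:420],None,fx=2.8,fy=2.8,interpolation=cv2.INTER_CUBIC))
E
```

```text
down False
{'t': 17.97, 'tcp_pos': [446.82, -212.77, 148.19], 'force': [-1.3, 1.49, 2.68], 'grip_width': 0.08, 'grip_force': 42.29}
{'t': 19.12, 'tcp_pos': [446.38, -212.78, 266.96], 'force': [0.39, 0.22, 0.17], 'grip_width': 0.08, 'grip_force': 41.72}
touch True
{'t': 22.62, 'tcp_pos': [517.81, 215.7, 87.21], 'force': [0.76, -0.04, 5.89], 'grip_width': 0.08, 'grip_force': 42.43}
mat 60 [204. 214.] zmax 104.0 [array([516.4, 217.2]), array([ 8.7, 24.1]), np.float64(82.3)]
pan 68 [369. 223.] zmax 164.0 [array([ 496. , -182.8]), array([ 8.1, 25.6]), np.float64(9.4)]
pan 63 [356. 245.] zmax 165.0 [array([ 441.8, -151.2]), array([ 8.3, 25.9]), np.float64(81.2)]
pan 70 [367. 259.] zmax 166.0 [array([ 410.7, -175.1]), array([25.6,  9. ]), np.float64(56.6)]
pan 60 [387. 267.] zmax 163.0 [array([ 393. , -221.1]), array([ 8.2, 25.7]), np.float64(35.1)]
```

View pics/crop4.png

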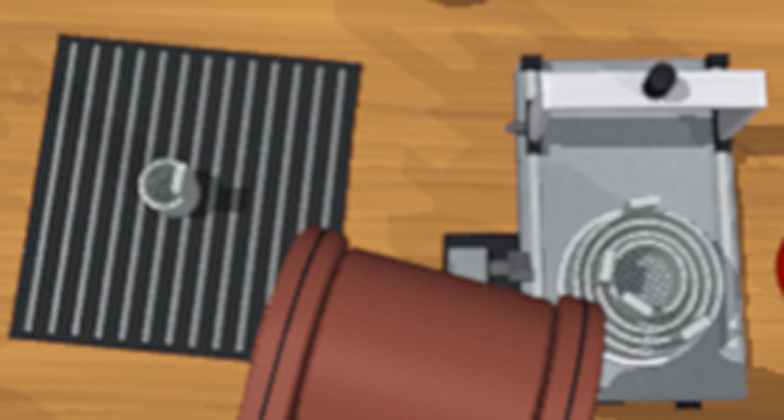

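The crop shows cup1 upright on the mat at crop (165,187), tab at (177,180). The four others are undisturbed in the pan around (640,285).

```bash
sed -i 's/V(\[330,0\],330)/V([200,470],330)/' h.py
python3 - <<'E'
from h import *
r=np.deg2rad
pickplace(2,(410.7,-175.1),r(147),124,r(135))
look('top5')
E
```

```text
down False
{'t': 29.06, 'tcp_pos': [410.85, -175.17, 124.15], 'force': [0.25, 0.42, 1.6], 'grip_width': 0.09, 'grip_force': 40.41}
{'t': 30.25, 'tcp_pos': [410.21, -174.8, 248.0], 'force': [-0.76, 0.22, -0.14], 'grip_width': 0.09, 'grip_force': 40.14}
touch True
{'t': 34.08, 'tcp_pos': [401.91, 356.09, 68.16], 'force': [-1.17, -0.16, 5.15], 'grip_width': 0.09, 'grip_force': 41.0}
mat 58 [204. 215.] zmax 103.0 [array([516.4, 217.1]), array([ 8. , 24.6]), np.float64(83.3)]
mat 68 [144. 259.] zmax 107.0 [array([402.7, 354.9]), array([25.7,  8.4]), np.float64(45.5)]
pan 69 [369. 223.] zmax 163.0 [array([ 495.8, -182.9]), array([ 7.7, 25.8]), np.float64(8.3)]
pan 63 [356. 245.] zmax 163.0 [array([ 441.8, -151. ]), array([ 8.3, 25.3]), np.float64(80.9)]
pan 60 [387. 267.] zmax 165.0 [array([ 393. , -221.1]), array([ 8.1, 25.4]), np.float64(36.4)]
```

```bash
python3 - <<'E'
from h import *
r=np.deg2rad
pickplace(3,(441.8,-151.1),r(81),124,r(50))
look('top6')
im=cv2.imread('pics/top6.png');cv2.imwrite('pics/crop6.png',cv2.resize(im[150:300,140:420],None,fx=2.8,fy=2.8,interpolation=cv2.INTER_CUBIC))
E
```

```text
down False
{'t': 42.22, 'tcp_pos': [441.8, -151.04, 124.02], 'force': [0.51, -0.16, 0.71], 'grip_width': 0.09, 'grip_force': 42.37}
{'t': 43.46, 'tcp_pos': [441.3, -150.84, 252.98], 'force': [-0.41, 1.75, -0.79], 'grip_width': 0.09, 'grip_force': 42.27}
touch False
{'t': 47.5, 'tcp_pos': [645.26, 342.25, 73.14], 'force': [0.85, -0.93, -1.41], 'grip_width': 0.09, 'grip_force': 42.22}
mat 97 [158. 164.] zmax 113.0 [array([644. , 341.8]), array([ 9.2, 25. ]), np.float64(49.2)]
mat 59 [204. 215.] zmax 105.0 [array([516.7, 217. ]), array([ 8.3, 25.1]), np.float64(83.4)]
mat 69 [144. 259.] zmax 107.0 [array([402.6, 354.7]), array([25.8,  7.9]), np.float64(45.3)]
pan 67 [369. 223.] zmax 163.0 [array([ 495.7, -182.8]), array([ 7.9, 26. ]), np.float64(7.8)]
pan 60 [387. 267.] zmax 165.0 [array([ 393.2, -221.2]), array([ 8. , 25.7]), np.float64(35.9)]
```

View pics/crop6.png

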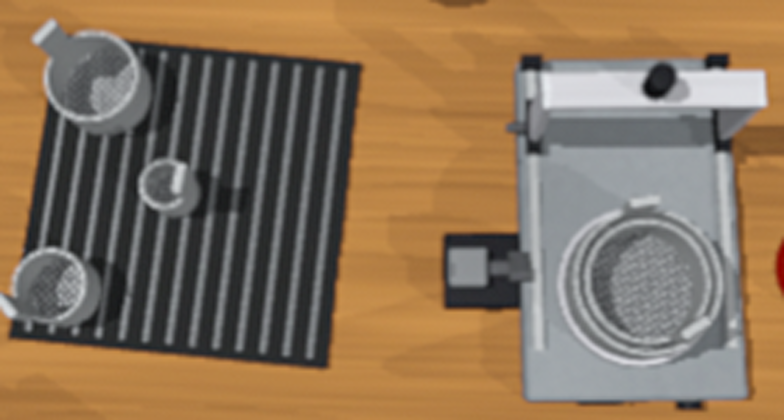

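The crop shows cup3 (95,80), cup1 (167,187) and cup2 (53,287) standing on the mat, with cup4 and cup5 left in the pan.

```bash
python3 - <<'E'
from h import *
r=np.deg2rad
pickplace(4,(393.2,-221.2),r(215.8),124,r(215))
look('top7')
E
```

```text
down False
{'t': 56.87, 'tcp_pos': [393.33, -221.32, 124.14], 'force': [0.15, -0.27, 0.25], 'grip_width': 0.08, 'grip_force': 39.41}
{'t': 58.14, 'tcp_pos': [392.75, -220.85, 257.96], 'force': [0.21, -0.82, -2.22], 'grip_width': 0.09, 'grip_force': 38.92}
touch True
{'t': 61.3, 'tcp_pos': [380.37, 109.07, 78.14], 'force': [-0.19, 0.41, 4.48], 'grip_width': 0.09, 'grip_force': 39.98}
mat 94 [158. 163.] zmax 114.0 [array([643.8, 341.3]), array([ 8.6, 25.2]), np.float64(52.4)]
mat 61 [204. 214.] zmax 102.0 [array([516.4, 217.1]), array([ 9. , 24.5]), np.float64(85.8)]
mat 69 [144. 259.] zmax 109.0 [array([402.6, 355.1]), array([24.9,  8.7]), np.float64(44.9)]
mat 58 [244. 271.] zmax 117.0 [array([380.3, 109.9]), array([ 8.1, 25.5]), np.float64(33.9)]
pan 68 [369. 223.] zmax 164.0 [array([ 495.8, -183.1]), array([ 8., 26.]), np.float64(8.0)]
```

```bash
python3 - <<'E'
from h import *
r=np.deg2rad
pickplace(5,(495.8,-183.1),r(8),124,r(-30),shift=-2)
look('top8'); snap('scene','scene8')
im=cv2.imread('pics/top8.png');cv2.imwrite('pics/crop8.png',cv2.resize(im[150:300,140:420],None,fx=2.8,fy=2.8,interpolation=cv2.INTER_CUBIC))
E
```

```text
down False
{'t': 69.53, 'tcp_pos': [495.69, -183.77, 125.27], 'force': [5.79, 0.12, 1.13], 'grip_width': 0.09, 'grip_force': 42.98}
{'t': 70.84, 'tcp_pos': [493.26, -183.11, 262.82], 'force': [-0.03, -0.04, -1.0], 'grip_width': 0.09, 'grip_force': 42.53}
touch True
{'t': 73.99, 'tcp_pos': [647.99, 101.9, 83.17], 'force': [-0.15, 0.34, 6.33], 'grip_width': 0.09, 'grip_force': 43.57}
mat 95 [158. 163.] zmax 115.0 [array([644.1, 342. ]), array([ 9.1, 25. ]), np.float64(50.5)]
mat 104 [251. 165.] zmax 124.0 [array([645.4, 108.2]), array([75.4, 17.2]), np.float64(64.6)]
mat 25 [225. 169.] zmax 77.0 [array([639.1, 172.7]), array([ 7.8, 51.2]), np.float64(40.9)]
mat 51 [220. 195.] zmax 78.0 [array([570.9, 180. ]), array([91.6, 21.3]), np.float64(26.5)]
mat 55 [251. 203.] zmax 77.0 [array([553.1, 102.4]), array([21.4, 88.5]), np.float64(37.4)]
mat 58 [204. 214.] zmax 102.0 [array([516.5, 217.2]), array([ 8.1, 24. ]), np.float64(82.2)]
mat 68 [144. 259.] zmax 109.0 [array([402.8, 354.9]), array([26. ,  7.9]), np.float64(45.9)]
mat 57 [244. 271.] zmax 118.0 [array([380.4, 109.7]), array([ 8. , 25.5]), np.float64(33.9)]
```

View pics/crop8.png

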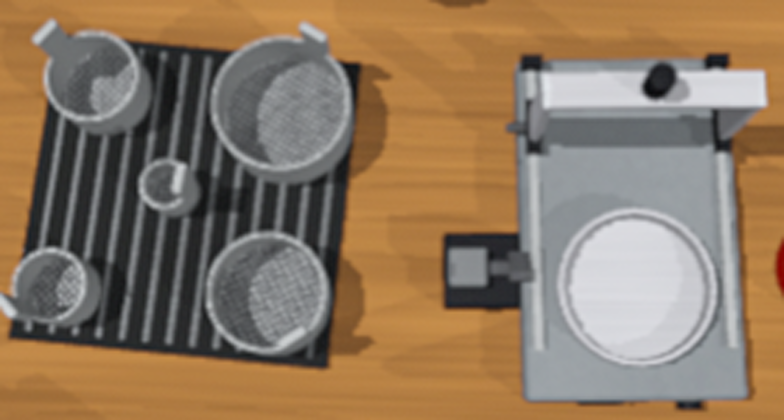

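View pics/scene8.png

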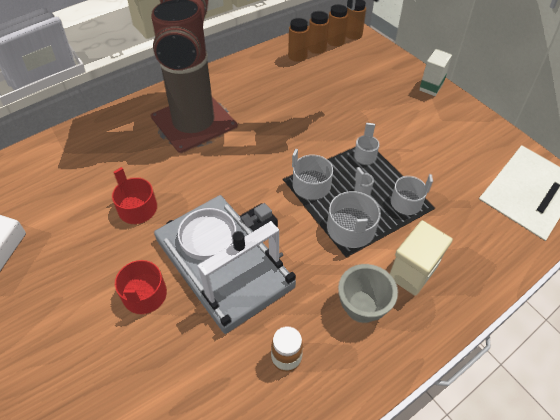

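All five cups stand separately on the mat, at crop (95,80), (283,108), (167,187), (53,287) and (268,293). The pan is empty, and the scene view shows the mortar, tin and jar untouched. Next I push the bridge home.

```bash
python3 - <<'E'
from h import *
d=cloud('top',np.load('pics/top8.npy'));X=(d-np.array([*M0,0]))
def rim(zl,zh,c,rad):
    m=(d[...,2]>zl)&(d[...,2]<zh)&(np.hypot(*(d[...,:2]-mat(*c)).transpose(2,0,1))<rad+15); c2,r=cv2.minEnclosingCircle(d[m][:,:2].astype(np.float32)); return (rot2(-MY)@(np.array(c2)-M0)).round(1),round(r,1)
for n,rr in((1,23),(2,33),(3,43),(4,53),(5,63)): h=49+5*n;print(n,rim(h-4,h+4,SPOT[n],rr))
k=np.array([585.1,-186.1]); u=rot2(YAW)@[1,0]
q=down(YAW+np.pi/2,V(k,189)); let_go()
movep(V(k,290),q); print(move_linear(V(k,189),feed=120,guard=15)); close(80)
e=k-u*147; print(move_linear(V(e,189),feed=80,guard=40)); st()
print(move_linear(V(e-3.5*u,189),feed=20,guard=40)); st(); pause(.3); 
let_go(); pause(.2); e=np.array(read_state()['tcp_pos'][:2]); move_linear(V(e,290),feed=150)
d=look('top9'); snap('scene','scene9'); m=(d[...,2]>205)&(d[...,2]<230)&(abs(d[...,1]+190)<40)&(d[...,0]<750)
print('knob',cv2.minAreaRect(d[m][:,:2].astype(np.float32))); m=(np.hypot(d[...,0]-450.6,d[...,1]+39)<10);print('padz',np.median(d[m][:,2])); st()
im=cv2.imread('pics/top9.png');cv2.imwrite('pics/crop9.png',cv2.resize(im[150:300,140:420],None,fx=2.8,fy=2.8,interpolation=cv2.INTER_CUBIC))
E
```

```text
1 (array([ 2.1, 14. ]), 25.1)
2 (array([-100.7,  105.7]), 33.4)
3 (array([94.8, 94.8]), 43.3)
4 (array([-90.2, -89.7]), 54.4)
5 (array([ 85. , -83.3]), 64.0)
False
False
{'t': 84.52, 'tcp_pos': [438.36, -191.19, 189.48], 'force': [5.12, 4.68, 5.85], 'grip_width': 0.25, 'grip_force': 79.43}
False
{'t': 84.85, 'tcp_pos': [435.02, -191.26, 189.48], 'force': [4.81, 3.98, 6.05], 'grip_width': 0.26, 'grip_force': 79.29}
mat 93 [157. 163.] zmax 114.0 [array([643.6, 341.1]), array([ 8.4, 25.2]), np.float64(47.9)]
mat 105 [251. 165.] zmax 122.0 [array([643.1, 106.2]), array([78. , 18.5]), np.float64(59.4)]
mat 15 [230. 166.] zmax 79.0 [array([649.3, 160.5]), array([ 4.1, 25.3]), np.float64(28.2)]
mat 11 [217. 179.] zmax 77.0 [array([611.6, 192.4]), array([ 3.3, 20.3]), np.float64(75.2)]
mat 14 [216. 189.] zmax 77.0 [array([584.4, 193.9]), array([24.7,  3.5]), np.float64(10.2)]
mat 60 [249. 204.] zmax 79.0 [array([551.2, 111.1]), array([25.7, 98.2]), np.float64(27.5)]
mat 18 [221. 201.] zmax 78.0 [array([554.1, 178.6]), array([35.3,  4.3]), np.float64(40.4)]
mat 59 [204. 214.] zmax 104.0 [array([516.4, 217. ]), array([ 8.2, 24.2]), np.float64(80.0)]
mat 67 [143. 259.] zmax 107.0 [array([403. , 355.3]), array([26.1,  8.4]), np.float64(46.3)]
mat 58 [244. 271.] zmax 117.0 [array([380.4, 109.8]), array([ 8.5, 25.7]), np.float64(34.5)]
knob ((437.4131164550781, -191.44439697265625), (22.472530364990234, 22.334505081176758), 47.770320892333984)
padz 55.79112286769248
{'t': 89.4, 'tcp_pos': [200.72, 469.67, 329.95], 'force': [-0.71, 0.06, 0.18], 'grip_width': 1.0, 'grip_force': 0.0}
```

View pics/crop9.png

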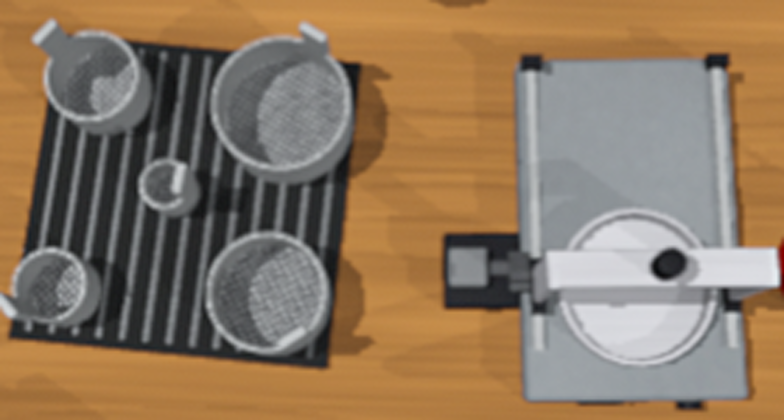

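The bridge bar is home over the empty pan, with its knob at crop (668,265), and it held there after release. The catch pad is up at 55.8 mm, and all five cups are inside their limits on the mat.

```bash
python3 -c "
from cell import *
print(job_done())"
```

```text
the job is handed in; nothing more can be done
None
```

The job is handed in: all five cups stand separately and upright on the mat, the bridge is latched over the empty pan with the catch up, and the mortar, tin and jar were left alone; the hand-in returned no verdict.

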